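Tip the cast tray onto its back and fold the curing lamp down over it

ROBOT

A 6-joint arm with a two-finger parallel gripper is mounted at the origin on the work surface. World frame = base frame: x ahead of the robot, y to its left, z up, the work surface at z = 0. Lengths are in mm, angles in rad, forces in N, time in s.
With the tool pointing down it reaches from about 350 to 925 mm from the base axis. Payload 6.4 kg.
Tool frame: the origin (TCP) lies on the centre line of the jaws, within the pads' length; the fingertips stand 11 mm ahead of it and the grasp point (between the pads) lies 8 mm behind it; z points along the fingers, y is the line along which they close (so a half turn about z gives the same grasp; the last joint's range is limited). The gripper opens to 94 mm and grips with 3 to 60 N. Pads are 16 mm wide; open, the fingers measure 119 mm over their backs; the gripper's body (75 mm by 177 mm) begins 78 mm behind the grasp point.
Start: joints at [-1.468, 0.245, 1.558, -0, 1.339, -0.174], TCP at [177.636, -625.267, 216.455] pointing down, gripper open.
Joint ranges: [-3.13, 3.13], [-1.02, 2.26], [0.13, 2.54], [-0.95, 4.09], [0.21, 2.88], [-2.74, 2.74]. Speed limits (rad/s): [2.57, 2.57, 3.14, 3.14, 3.14, 3.14].

INTERFACE

Orientations are given as a rotation vector (axis times angle).
In Python, from workcell import env gives the robot as it stands. The module is installed in compiled form; this text tells all that it offers.
- The arm moves only by the shell command python3 -m inch 'ROWS' [FORCE]. ROWS is JSON, a list that holds one entry, the list of rows, each a list of 5 numbers: the opening, from 0 (shut) to 1 (fully open), then the shift along the tool's x, y, z in mm, then the turn about the tool's z in rad. A call has 1 to 5 rows; each row shifts and turns the commanded pose from where the row before left it, along the tool's axes as they then stand; what a row does not reach is not made up. A row lasts 1/10 s, in which the tool goes at most 50 mm and 8.59 degrees, less where a joint would pass 70% of its speed; a pose out of reach is approached as far as the arm can. A call is refused whole if a number of a shift passes 50 or a number of a turn 0.15, either way. A call with a gripper value outside its range is refused whole. The fingers move at their own pace and stop on an object; FORCE is the grip in N (left out, the last holds). Time passes only in rows, so rows that do not move let the fingers close. It gives the time, the measured TCP pose, the force, the opening and the grip force at its end, in the units of the state.
- env.read_state(): the state, without advancing time (a new reading comes with each control period).
- env.camera(name): name is "side" or "top"; returns a dict with "frame" (400x640x3 uint8, red, green, blue), "fov_y" (degrees; the focal length in pixels is half the picture's height over the tangent of half this angle, whatever the lens; pixels are square), "cx", "cy" (the principal point, pixels), "R" (3x3) and "t" (3): a world point X has camera coordinates R X + t. Camera axes: x right, y down, z forward; pixel columns grow to the right and rows downward; lengths in mm; the calibration is good to about 2 mm. A picture is of the moment at which its call begins. There is no depth.
- env.close_job(): hands the job in; it is judged then, once.
The state is a dict: "time": time; "joint_positions": joint angles; "joint_velocities": joint speeds; "joint_efforts": joint torques, N m; "tool_pos": TCP position; "tool_rot": TCP orientation; "force": force on the tool from outside, world axes, zero at the start; "torque": the same for the moment, N m; "gripper_width": finger opening in mm; "grip_force": force on a finger pad.
Only numpy, scipy, OpenCV 4.12 (cv2) and the standard library are available. Lean on these libraries where they do the work, as an engineer would, in place of code of your own. Each camera call takes 0.05 s, during which the arm holds its last target. There are 200 camera calls.

TASK

A cast resin trinket tray stands on its end on the plate of the open curing lamp, its hollow side towards the robot. Push it over with the fingertips so that it lies flat on its back on the plate, hollow side up; after that, push the lamp's hinged panel all the way down over it. Do everything by pushing, without gripping or lifting the tray, and leave all the other things where they are.

Things in the scene. Friction and masses are not known exactly. Their poses are not given: they have to be found in the camera images.
- tray_center (a point): Centre of the loose violet resin tray to tip, a shallow open box 110 x 80 x 28 mm outside, walls and floor 6 mm, 100-160 g. It starts standing on a short end on the lamp's plate, this point 55 mm above the plate. z: along its 110 mm length (up at first); y: its width; -x: out of the hollow (at first roughly to the robot). Pushed in +x high on the hollow's rim it topples; lying right, x points down.
- lamp: The curing lamp, white, fixed to the table. Origin under the centre of its base plate, on the table. Plate 220 mm along the lamp's x (away from the robot), 200 mm along its y, top 18 mm above the table. Along its +y side (robot's left) stands an 18 mm thick hinge wall, 56 mm high from the table, centred at y = +101 mm.
- lamp_hinge (a point): Middle of the panel's hinge line: 100 mm to +y of the lamp's origin, 58 mm above the table. The hinge line runs along the lamp's x.
- panel (a joint): Opening of the lamp's panel in rad: 0 = shut, level over the plate (a stop), pi/2 = upright; starts at 1.75 to 2.05, leaning outwards to the lamp's +y (stop at 2.15). The panel is a flat white plate, 214 mm along the hinge, reaching 192 mm from the hinge line, 14 mm thick. Shut, its underside is level with the hinge line, 40 mm above the plate. Stiff hinge (0.45 N m): it stays where left.
- panel_face (a point): Point on the panel's outer face (the side away from the plate, top when shut), midway along it, 140 mm from the hinge line and 14 mm above it when shut. Pushing here towards the lamp's -y and then down folds the panel; it takes under 8 N. It turns with the panel; when shut its axes are the lamp's.
- gem_a: Bystander: violet cast cabochon, 28 mm across, 12 mm high, on the lamp's plate near the corner by the robot, hinge side. Origin at its underside.
- gem_b: Bystander: the same, at the other corner of the plate by the robot.
- spare_tray: Bystander: a tray of the same make, already lying hollow up on the table on the robot's right, not on the lamp. Origin at its underside.
- cup: Bystander: clear mixing cup, 72 mm across, 60 mm high, on the table. Origin at its underside.
- bottle: Bystander: small white pigment bottle, 36 mm across, 85 mm high, on the table. Origin at its underside.
- jar: Bystander: amber jar, 52 mm across, 50 mm high, on the table. Origin at its underside.
- stick: Bystander: wooden stirring stick, 150 x 16 x 4 mm, lying on the table to the left of the lamp. Origin at its underside.
There are look-alikes about, which are no part of the job. Leave any green or pink look-alike of the part that bears tray_center alone.

How it is judged (in metres and radians):
On the way, in this order (a step that is already met when the one before it is completed fails the run):
1. the tray lies flat on its back on the plate, hollow up, while the panel is still open (angle between tray_center's own x axis and vertical above 3.04 rad and z of tray_center in the frame of lamp between 0.025 and 0.042 m and x of tray_center in the frame of lamp between -0.06 and 0.06 m and y of tray_center in the frame of lamp between -0.065 and 0.05 m and value of joint panel above 1.2 rad), for 0.2 s.
2. the panel is fully down (value of joint panel below 0.06 rad), for 0.2 s.
At the end, for the whole second after the job is handed in: The tray lies flat on the lamp's plate, hollow up (within 0.1 rad), its centre within 60 mm of the plate's middle along the lamp's x and between -65 and +50 mm along its y, and the panel is shut to within 0.06 rad (about 11 mm at its free edge) (angle between tray_center's own x axis and vertical above 3.04 rad and z of tray_center in the frame of lamp between 0.025 and 0.042 m and x of tray_center in the frame of lamp between -0.06 and 0.06 m and y of tray_center in the frame of lamp between -0.065 and 0.05 m and value of joint panel below 0.06 rad and velocity of joint panel below 0.05 rad/s); the robot touches nothing.
It fails at once if the tray is lifted (its centre more than 22 mm above its standing height) (height (world z) of tray_center above 0.095 m).
It fails at once if the tray is carried or shoved away (its centre more than 130 mm from its start) (distance of tray_center from where it was at the start of the episode above 0.13 m).
It fails at once if one of the bystanders is moved by more than 20 mm (distance of any of gem_a, gem_b, spare_tray, cup, bottle, jar, stick from where it was at the start of the episode above 0.02 m).
It also fails if it takes over 51 s, if anything falls off the work surface, if the arm or the gripper's body presses on something with over 40 N, if the wrist force passes 120 N, or if a joint passes its speed limit or range.

## Working session

There is one attempt and no reset: what is moved stays moved. The work goes in short steps, Python scripts to look and compute and a shell command to move; the robot and the scene stay as the last step left them, time stands still between calls to the robot, and variables do not carry over. Pictures are saved under pics/ and viewed, at most 10 in all, crops included, and the job is handed in when it is done.

```bash
mkdir -p pics
python3 - <<'E'
from workcell import env
import cv2,pickle
for n in("top","side"):
    c=env.camera(n); cv2.imwrite(f"pics/{n}0.png",c["frame"][:,:,::-1]); pickle.dump(c,open(n+".pkl","wb"))
    print(n,c["fov_y"],c["cx"],c["cy"],c["R"],c["t"])
s=env.read_state();print(s["time"],s["tool_pos"],s["tool_rot"],s["gripper_width"])
E
```

```text
top 47.3731830489578 319.0907539253884 197.6801554514588 [[ 0.00357121 -0.99986841 -0.01582423]
 [-0.99790361 -0.00254074 -0.06466785]
 [ 0.06461914  0.016022   -0.99778137]] [  16.78833772  544.71860962 1456.18682076]
side 55.140089774453074 320.45947722262895 196.6460017308171 [[-0.67382686 -0.73888691  0.00186963]
 [-0.41223959  0.37383899 -0.83084471]
 [ 0.61320134 -0.56061621 -0.55650119]] [396.15003854 285.953778   736.49901778]
0.1 [ 177.56980815 -624.7408958   215.46111777] [-3.10983541e+00 -4.33197280e-01 -3.15130114e-05] 93.66396588870869
```

View pics/top0.png

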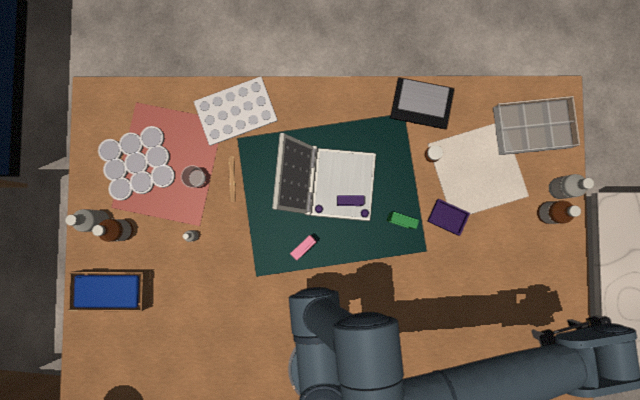

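View pics/side0.png

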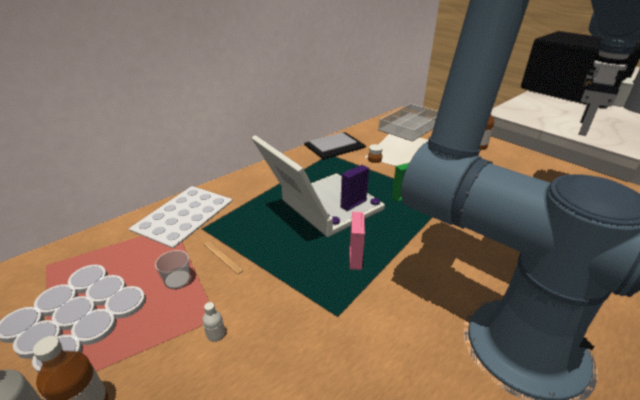

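The top view shows the lamp at about (345,183), the violet tray at (350,200), gems at (319,209) and (365,213), and a pink decoy at (304,246) with a green one at (404,220). The side view shows the tray standing at (354,188). I'll zoom in on both.

Run:
```python
import cv2,numpy as np
a=cv2.imread("pics/top0.png")[120:270,260:440];b=cv2.imread("pics/side0.png")[120:270,240:420]
a=cv2.resize(a,None,fx=4,fy=4,interpolation=cv2.INTER_CUBIC)[:,:720];
b=cv2.resize(b,None,fx=4,fy=4,interpolation=cv2.INTER_CUBIC)
cv2.imwrite("pics/ta.png",a);cv2.imwrite("pics/sa.png",b)
```

```text
(no output)
```

View pics/ta.png

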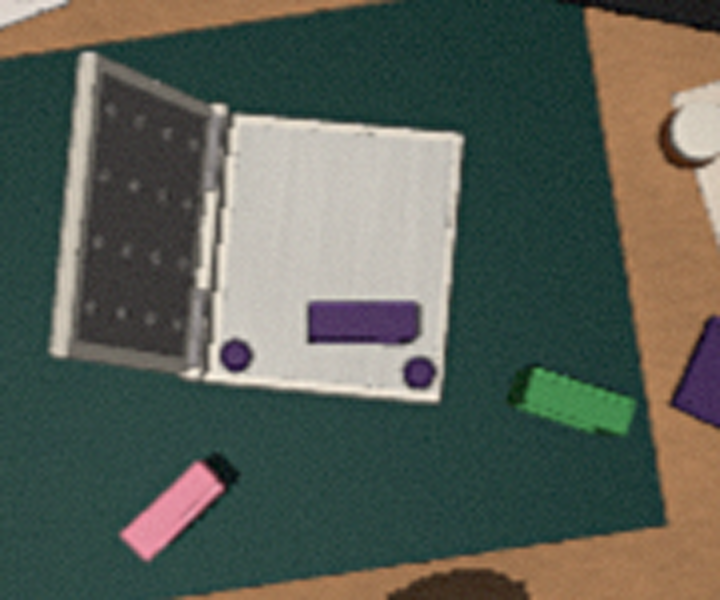

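View pics/sa.png

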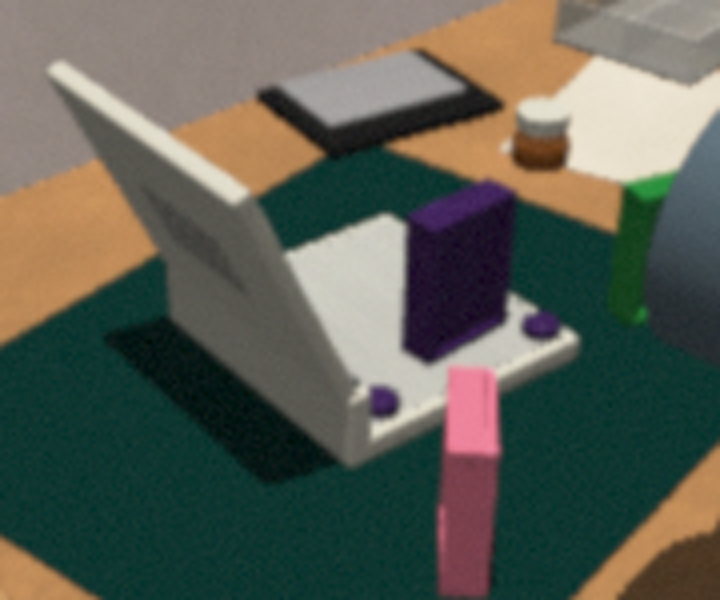

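The crops show the tray's top face at about (308–418, 301–343) in the 4x top crop. The plate's right corners are at (463,132) and (440,402). The panel's free edge runs from (88,55) to (55,355) in the top crop and from (50,68) to (248,198) in the side crop.

```bash
cat > h.py <<'E'
import numpy as np,pickle
def cam(n): return pickle.load(open(n+".pkl","rb"))
def ray(c,u,v):
    f=200/np.tan(np.radians(c["fov_y"]/2)); d=c["R"].T@np.array([(u-c["cx"])/f,(v-c["cy"])/f,1]); return -c["R"].T@c["t"],d
def atz(c,u,v,z):
    o,d=ray(c,u,v); return o+d*(z-o[2])/d[2]
def tri(p,q):
    o1,d1=ray(*p);o2,d2=ray(*q); s=np.linalg.lstsq(np.c_[d1,-d2],o2-o1,rcond=None)[0]
    a=o1+d1*s[0];b=o2+d2*s[1]; return (a+b)/2,np.linalg.norm(a-b)
E
python3 - <<'E'
from h import *
np.set_printoptions(precision=1,suppress=True)
T,S=cam("top"),cam("side")
t=lambda x,y:(T,260+x/4,120+y/4); s=lambda x,y:(S,240+x/4,120+y/4)
for nm,p,z in[("plate far R",(463,132),18),("plate near R",(440,402),18),("wall-near out",(190,376),56),("wall far",(218,105),56)]: print(nm,atz(*t(*p),z))
for p in[(308,301),(418,301),(416,341),(308,343)]: print("tray top",atz(*t(*p),128))
for p in[(236,354),(419,372)]: print("gem",atz(*t(*p),30))
print("panel far",tri(t(80,54),s(50,68)),"near",tri(t(55,352),s(245,197)))
for p in[(408,224),(433,233),(515,195),(488,183)]: print("side tray top",atz(*s(*p),128))
for p in[(580,338),(352,464),(386,213)]: print("side plate",atz(*s(*p),18))
E
```

```text
plate far R [ 690.5 -165.    18. ]
plate near R [ 471.5 -145.6   18. ]
wall-near out [490.7  54.1  56. ]
wall far [705.7  33.   56. ]
tray top [544.9 -36.8 128. ]
tray top [ 545.1 -118.9  128. ]
tray top [ 515.2 -117.4  128. ]
tray top [513.5 -36.9 128. ]
gem [509.2  18.4  30. ]
gem [ 495.2 -127.8   30. ]
panel far (array([709.8, 124.3, 230.5]), np.float64(1.5899833148096774)) near (array([500.8, 139.1, 230.6]), np.float64(3.3598005172334653))
side tray top [539.  -32.2 128. ]
side tray top [519.8 -36.2 128. ]
side tray top [ 517.3 -113.8  128. ]
side tray top [ 541.1 -112.5  128. ]
side plate [ 472.  -144.3   18. ]
side plate [479.4  72.9  18. ]
side plate [ 691.8 -165.2   18. ]
```

```bash
python3 -m inch '[[[0.62,0,0,0,0.14],[0.62,0,0,0,0.137],[0.62,24,-46,0,0],[0.62,24,-46,0,0],[0.62,24,-46,0,0]]]'; python3 -m inch '[[[0.62,24,-46,0,0],[0.62,24,-46,0,0],[0.62,24,-46,0,0],[0.62,24,-46,0,0],[0.62,24,-46,0,0]]]'
```

```text
time: 0.6
tool_pos: [247.3, -490.5, 215.6]
tool_rot: [-3.14, 0.002, 0.0]
force: [1.0, 0.3, 0.5]
gripper_width: 59.0
grip_force: 0.0
time: 1.1
tool_pos: [363.1, -268.6, 216.2]
tool_rot: [-3.141, 0.001, -0.0]
force: [1.3, -0.0, 0.7]
gripper_width: 58.2
grip_force: 0.0
```

```bash
python3 -m inch '[[[0.62,22,-45,0,0],[0.62,22,-45,0,0],[0.62,22,-45,0,0],[0.62,22,-45,0,0],[0.62,0,0,0,0]]]'; python3 -m inch '[[[0.62,0,0,40,0],[0.62,0,0,40,0],[0.62,0,0,15,0],[0.62,0,0,0,0]]]'
python3 - <<'E'
from workcell import env
import cv2
for n in("top","side"):
    c=env.camera(n); cv2.imwrite(f"pics/{n}1.png",c["frame"][:,:,::-1])
a=cv2.imread("pics/top1.png")[120:270,260:440];b=cv2.imread("pics/side1.png")[100:250,240:420]
cv2.imwrite("pics/p1.png",cv2.resize(cv2.vconcat([a,b]),None,fx=2,fy=2,interpolation=cv2.INTER_CUBIC))
E
```

```text
time: 1.6
tool_pos: [451.6, -86.1, 216.1]
tool_rot: [-3.14, -0.013, 0.0]
force: [-1.0, -0.6, -0.1]
gripper_width: 58.4
grip_force: 0.0
time: 2.0
tool_pos: [448.1, -90.6, 118.4]
tool_rot: [-3.139, 0.002, 0.01]
force: [-0.7, 0.4, 0.4]
gripper_width: 58.5
grip_force: 0.0
```

View pics/p1.png

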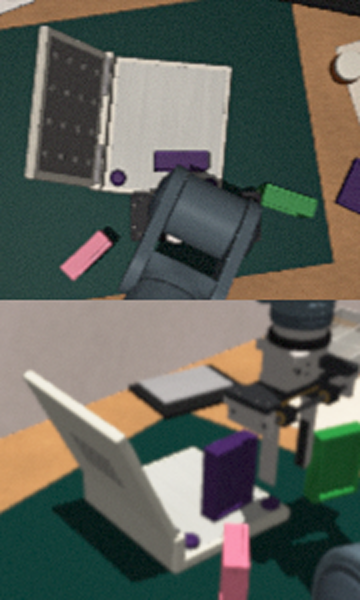

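The gripper stands behind the tray and nothing has moved. It needs about 13 mm more to the left, then the push in x.

```bash
python3 -m inch '[[[0.62,12,-13,0,0],[0.62,20,0,0,0],[0.62,10,0,0,0],[0.62,5,0,0,0],[0.62,5,0,0,0]]]'; python3 -m inch '[[[0.62,5,0,0,0],[0.62,5,0,0,0],[0.62,5,0,0,0],[0.62,5,0,0,0],[0.62,0,0,0,0]]]'
```

```text
time: 2.6
tool_pos: [503.1, -78.4, 122.1]
tool_rot: [3.141, -0.001, 0.001]
force: [-0.3, 0.6, -0.2]
gripper_width: 58.3
grip_force: 0.0
time: 3.1
tool_pos: [523.2, -78.1, 121.5]
tool_rot: [3.142, -0.0, 0.0]
force: [-0.0, -0.3, -0.6]
gripper_width: 58.2
grip_force: 0.0
```

```bash
python3 -m inch '[[[0.62,5,0,0,0],[0.62,5,0,0,0],[0.62,5,0,0,0],[0.62,0,0,0,0]]]'
python3 - <<'E'
from workcell import env
import cv2
for n in("top","side"):
    c=env.camera(n); cv2.imwrite(f"pics/{n}2.png",c["frame"][:,:,::-1])
a=cv2.imread("pics/top2.png")[120:270,260:440];b=cv2.imread("pics/side2.png")[100:250,240:420]
cv2.imwrite("pics/p2.png",cv2.resize(cv2.vconcat([a,b]),None,fx=2,fy=2,interpolation=cv2.INTER_CUBIC))
E
```

```text
time: 3.5
tool_pos: [538.3, -78.1, 121.6]
tool_rot: [3.141, 0.0, 0.001]
force: [0.8, -0.3, 0.6]
gripper_width: 58.4
grip_force: 0.0
```

View pics/p2.png

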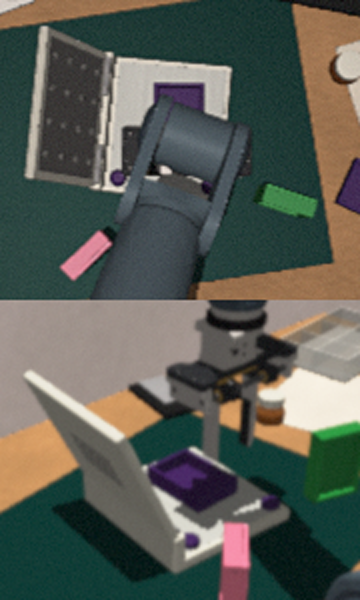

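The tray lies flat in the middle of the plate, hollow up. Next I raise the tool, close the fingers, align to the lamp's yaw and move outside the panel.

```bash
python3 -m inch '[[[0,0,0,-42,0],[0,0,0,-42,0],[0,0,0,-42,0],[0,0,0,-42,0.088],[0,0,0,0,0]]]'; python3 -m inch '[[[0,8,-43,0,0],[0,8,-43,0,0],[0,8,-43,0,0],[0,8,-43,0,0],[0,8,-43,0,0]]]';python3 -m inch '[[[0,8,-39,0,0],[0,0,0,0,0]]]'
python3 - <<'E'
from workcell import env
import cv2
for n in("top","side"):
    c=env.camera(n); cv2.imwrite(f"pics/{n}3.png",c["frame"][:,:,::-1])
a=cv2.imread("pics/top3.png")[120:270,240:420];b=cv2.imread("pics/side3.png")[80:230,220:400]
cv2.imwrite("pics/p3.png",cv2.resize(cv2.hconcat([a,b]),None,fx=2.2,fy=4,interpolation=cv2.INTER_CUBIC) if 0 else cv2.resize(cv2.hconcat([a,b]),(800,333),interpolation=cv2.INTER_CUBIC))
E
```

```text
time: 4.1
tool_pos: [540.4, -79.0, 297.0]
tool_rot: [3.135, -0.14, 0.019]
force: [0.7, -0.5, 1.0]
gripper_width: 21.3
grip_force: 0.0
time: 4.6
tool_pos: [596.1, 134.3, 288.3]
tool_rot: [3.138, -0.138, -0.002]
force: [0.2, -0.1, -0.7]
gripper_width: 0.1
grip_force: 0.0
time: 4.8
tool_pos: [607.5, 174.6, 287.8]
tool_rot: [-3.138, 0.13, 0.003]
force: [0.4, 0.2, -0.2]
gripper_width: 0.3
grip_force: 0.0
```

View pics/p3.png

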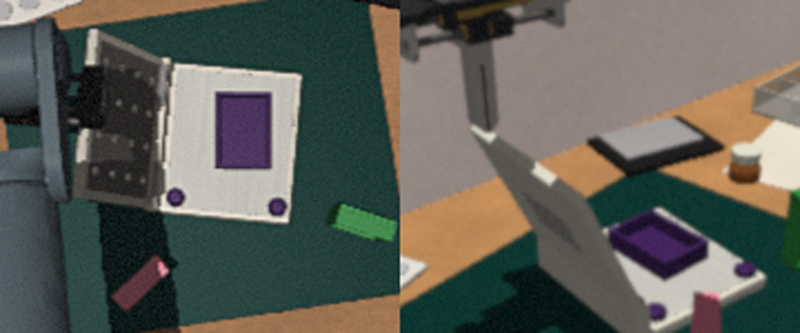

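The tray is at about lamp x +20, y −26, inside the limits. The closed fingers are clear outside the panel edge. I lower them and push.

```bash
python3 -m inch '[[[0,0,0,41,0],[0,0,0,41,0],[0,0,10,0,0],[0,0,15,0,0],[0,0,15,0,0]]]';  python3 -m inch '[[[0,0,15,0,0],[0,0,15,0,0],[0,0,15,0,0],[0,0,15,0,0],[0,0,0,0,0]]]'
python3 - <<'E'
from workcell import env
import cv2
c=env.camera("side"); cv2.imwrite("pics/p4.png",cv2.resize(c["frame"][80:230,220:420,::-1],None,fx=2,fy=2))
E
```

```text
time: 5.4
tool_pos: [605.7, 130.2, 211.2]
tool_rot: [-3.135, 0.14, -0.008]
force: [0.4, 5.5, 4.4]
gripper_width: 0.6
grip_force: 2.7
time: 5.9
tool_pos: [598.7, 68.6, 207.4]
tool_rot: [3.137, -0.142, -0.001]
force: [-0.4, -0.6, -0.3]
gripper_width: 0.6
grip_force: 0.0
```

View pics/p4.png

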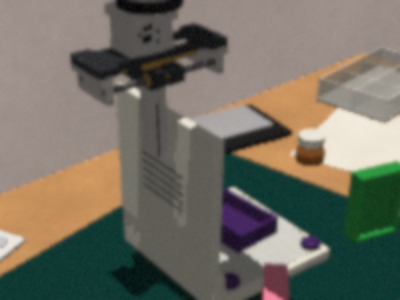

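The panel is upright with the fingers on its outer face. I follow the arc down.

```bash
python3 -m inch '[[[0,0,18,0,0],[0,0,18,0,0],[0,0,20,6,0],[0,0,20,7,0],[0,0,17,12,0]]]'; python3 -m inch '[[[0,0,17,12,0],[0,0,13,17,0],[0,0,13,17,0],[0,0,6,13,0],[0,0,5,13,0]]]'; python3 -m inch '[[[0,0,3,12,0],[0,0,2,8,0],[0,0,0,4,0],[0,0,0,3,0],[0,0,0,0,0]]]'
```

```text
time: 6.45
tool_pos: [591.0, -22.2, 182.5]
tool_rot: [3.138, -0.137, 0.001]
force: [0.3, 1.6, 2.5]
gripper_width: 0.6
grip_force: 1.3
time: 6.95
tool_pos: [585.4, -76.1, 109.0]
tool_rot: [3.138, -0.139, -0.002]
force: [-1.9, 0.2, 1.6]
gripper_width: 0.5
grip_force: 0.7
time: 7.45
tool_pos: [585.8, -79.9, 83.6]
tool_rot: [-3.138, 0.138, -0.001]
force: [-0.0, 0.1, -0.9]
gripper_width: 0.5
grip_force: 0.0
```

```bash
python3 -m inch '[[[0,0,0,2,0],[0,0,0,0,0]]]'; python3 -m inch '[[[0,0,0,2,0],[0,0,0,0,0]]]'
```

```text
time: 7.65
tool_pos: [586.2, -80.0, 83.2]
tool_rot: [-3.139, 0.138, -0.001]
force: [-3.8, 0.8, 8.6]
gripper_width: 0.4
grip_force: 4.3
time: 7.85
tool_pos: [586.3, -80.1, 83.1]
tool_rot: [3.139, -0.137, -0.0]
force: [-9.1, 2.8, 19.1]
gripper_width: 0.2
grip_force: 9.7
```

Contact is stiff at 19 N with the tip at z ≈ 72, so the panel is at its stop. I retreat and check.

```bash
python3 -m inch '[[[0,0,0,-20,0],[0,0,0,-45,0],[0,0,0,-45,0],[0,0,0,-45,0],[0,0,0,0,0]]]'
python3 - <<'E'
from workcell import env
import cv2
c=env.camera("side"); cv2.imwrite("pics/p5.png",cv2.resize(c["frame"][80:300,150:450,::-1],None,fx=2,fy=2))
E
```

```text
time: 8.35
tool_pos: [589.5, -81.1, 243.0]
tool_rot: [3.135, -0.138, 0.023]
force: [0.7, 0.4, -0.0]
gripper_width: 0.5
grip_force: 0.0
```

View pics/p5.png

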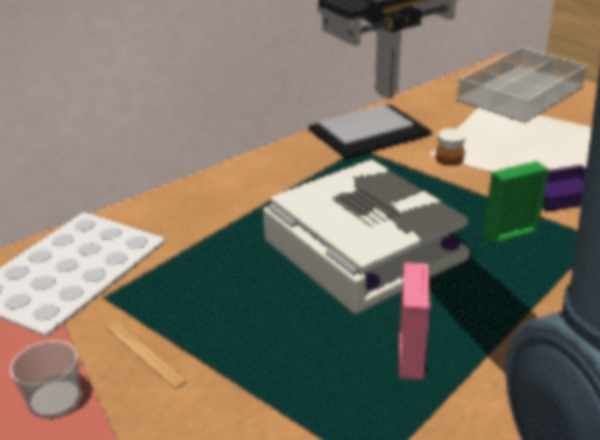

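The panel lies level over the plate, the gems and other bystanders are in place, and the gripper is clear.

```bash
python3 -c "
from workcell import env
print(env.close_job())"
```

```text
the job is handed in; nothing more can be done
None
```

The job is handed in: I tipped the tray onto its back, hollow up, and pushed the panel down to its stop; the last side view shows it level with the bystanders in view unmoved, but no verdict came back.

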